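# Demagnetise a scraper: blade into the slot, hold the spring dial on its third click

### The job

Demagnetise the yellow-handled scraper: slide its blade flat into the slot of the blue bench demagnetiser until it is fully home, with the handle lying on the rail in front, and let go of it. Then turn the red spring-return dial on top clockwise (seen from above), past the first two clicks to the third one (pointer on the large orange dot), and keep holding it there: it springs back if released, so finish while still holding it. Leave the other things on the bench alone.

Things in the scene. Friction and masses are not known exactly. Their poses are not given: they have to be found in the camera images.
- scraper_handle (a point): Centre of the handle of the loose flat scraper (about 0.13 kg). Yellow handle 90 mm long (x), 24 wide (y), 28 high (z), lying with its underside 14 mm below this point. A steel blade 44 mm wide, 3 mm thick stands out 58 mm from the handle's +x end at this height. Centre of mass about 15 mm ahead (+x). x: along the tool to the blade tip, z: up. It starts to the right or left of the demagnetiser.
- scraper_tip (a point): Middle of the front edge of the scraper's blade, 103 mm ahead (+x) of scraper_handle; same axes.
- demagnetiser: Blue box fixed to the bench, 100 mm deep (x), 110 wide (y), 60 high; origin at the centre of its underside, 4 mm above the bench (on rubber feet); x runs from the slotted face (turned to the robot) to the back, z up. A rail for the scraper's handle, 20 mm wide and 20 high, runs out in front along y = 0 to x = -175 mm, on a foot 44 mm wide, 4 mm high.
- slot_mouth (a point): Centre of the slot's opening in the face of the box, 38 mm above the bench; axes as the demagnetiser's (x into the slot). Slot 52 mm wide, 8 mm high, 45 mm deep from here; a flared steel mouth stands out 8 mm before it and widens to about 67 x 23 mm.
- slot_end (a point): Middle of the closed end of the slot, 45 mm inside slot_mouth, 38 mm above the bench; same axes. With the blade fully home, scraper_tip lies here and scraper_handle 103 mm before it at the same height, the handle resting on the rail.
- dial (a joint): Angle of the spring-return dial (rad), 0 at rest, growing clockwise seen from above. Clicks (detents) at 0.35, 0.70 and 1.05; end stop just past the third, at 1.14. Its spring turns it back to 0 from anywhere when let go. Spring torque about 0.07 N m at 0 and 0.13 N m at the third click; the clicks add or take up to about 0.06 N m on the way.
- dial_grip (a point): On the dial's upright axis, 92 mm above the bench, 21 mm above its black skirt (radius 26 mm). Red grip bar 50 mm long (x), 14 wide (y), its top 11 mm above this point. Turns with the dial: x along the bar, white pointer at the -x end, z up. At rest the bar is turned 0.525 rad anticlockwise from the demagnetiser's x, at the third click 0.525 rad clockwise.
- pliers: Red-handled pliers, 119 mm long, 42 mm wide, 12 mm high, lying loose; origin under their centre. Leave alone.
- tape: Roll of yellow tape, 66 mm across, 19 mm high, lying loose; origin at the centre of its underside. Leave alone.
Mind the look-alikes: they are no part of the job. There is more than one size of the part that bears scraper_handle; the job needs the larger.

How it is judged:
By the outcome, as a careful person would: the job done as asked, in the order asked, and still so for the second after the job is handed in, while the arm keeps its last pose, push and grip.
It also fails if it takes over 45 s, if anything falls off the work surface, if the arm or the gripper's body presses on something with over 40 N, if the wrist force passes 120 N, or if a joint passes its speed limit or range.

### The arm

A 7-joint arm with a two-finger parallel gripper is mounted at the origin on the work surface; the furniture and walls round the work are solid. World frame = base frame: x ahead of the robot, y to its left, z up, the work surface at z = 0. Lengths are in mm, angles in rad, forces in N, time in s.
With the tool pointing down it reaches from about 425 to 1025 mm from the base axis. Payload 3.6 kg.
Tool frame: the origin (TCP) lies on the centre line of the jaws, within the pads' length; the fingertips stand 25 mm ahead of it and the grasp point (between the pads) lies 6 mm ahead of it; z points along the fingers, y is the line along which they close (so a half turn about z gives the same grasp; the last joint's range is limited). The gripper opens to 85 mm and grips with 20 to 120 N. Pads are 22 mm wide; open, the fingers measure 114 mm over their backs; the gripper's body (76 mm by 85 mm) begins 54 mm behind the grasp point. The pads swing forward as they close: fully open they stand 13 mm farther back than shut.
Start: joints at [1.167, 0.591, 0.048, 1.609, -0.033, 0.943, -0.034], TCP at [221.722, -690.267, 256.302] pointing down, gripper open.
Joint ranges: [-2.69, 2.69], [-0.47, 2.24], [-1.27, 1.36], [0.19, 2.51], [-1.53, 4.68], [0.08, 2.07], [-3.09, 3.09]. Speed limits (rad/s): [2.57, 2.57, 3.14, 3.14, 3.14, 3.14, 3.14].

### API

Orientations are given as [roll, pitch, yaw] about the fixed x, y, z axes, in that order (R = Rz(yaw) Ry(pitch) Rx(roll)).
In Python, from cell import r gives the robot as it stands.
- The arm moves only by the tool servo_tool, never from a script. Its arguments are lists of equal length, an entry for each row: "offset": the shift along the tool's x, y, z each as a share of 0.15 m, from -1 to 1, a list of three; "twist": the turn, a rotation vector about the tool's x, y, z each as a share of 1.5 rad, from -1 to 1, a list of three. A call has 1 to 12 rows; each row shifts and turns the commanded pose from where the row before left it, along the tool's axes as they then stand; what a row does not reach is not made up. A row lasts 1/10 s, in which the tool goes at most 50 mm and 8.59 degrees, less where a joint would pass 70% of its speed; a pose out of reach is approached as far as the arm can. A call with a number of a shift or a turn outside -1 to 1 is refused whole. A call with a gripper value outside its range is refused whole. "grip" is the opening, from 0 (shut) to 1 (fully open), set as the call begins (left out, the last holds). The fingers move at their own pace and stop on an object; "force" is the grip in N (left out, the last holds). Time passes only in rows, so rows that do not move let the fingers close. It gives the time, the measured TCP pose, the force, the opening and the grip force at its end, in the units of the state.
- r.get_state(): the state, without advancing time (a new reading comes with each control period).
- r.snapshot(name): name is "scene" or "top" or "wrist"; returns the picture (480x640x3 uint8, blue, green, red); there is no depth.
- r.camera_info(name): a dict with "mtx" (3x3 intrinsics, pixels), "R" (3x3) and "t" (3): a world point X has camera coordinates R X + t; the wrist camera has in their place "tool_from_camera" (4x4, takes a point from camera to tool coordinates, whose origin is the TCP and whose axes are the flange's). Camera axes: x right, y down, z forward; pixel columns grow to the right and rows downward; lengths in mm; the calibration is good to about 2 mm. A picture is of the moment at which its call begins: read the wrist's pose just before it. camera_info takes no time and is no camera call.
- r.hand_in(): hands the job in; it is judged then, once.
The state is a dict: "clock": time; "joints": joint angles; "joint_vel": joint speeds; "joint_torque": joint torques, N m; "position": TCP position; "tcp_rot": TCP orientation; "force": force on the tool from outside, world axes, zero at the start; "moment": the same for the moment, N m; "opening": finger opening in mm; "finger_force": force on a finger pad.
Only numpy, scipy, OpenCV 4.12 (cv2) and the standard library are available. Lean on these libraries where they do the work, as an engineer would, in place of code of your own. Each camera call takes 0.05 s, during which the arm holds its last target. There are 200 camera calls.

## Working session

There is one attempt and no reset: what is moved stays moved. The work goes in short steps, Python scripts to look and compute and a tool call to move; the robot and the scene stay as the last step left them, time stands still between calls to the robot, and variables do not carry over. Pictures are saved under pics/ and viewed, at most 10 in all, crops included, and the job is handed in when it is done.

Besides the shell and the picture viewer there is one more tool, called after "Emit:" by a JSON object that holds its "fn" and its "kwargs", one argument or row to a line. servo_tool: Moves the arm, as the interface text tells. Shift numbers are shares of 0.15 m and turn numbers shares of 1.5 rad, none past 1 either way. Its arguments: {"type":"object","properties":{"offset":{"type":"array","items":{"type":"array","items":{"type":"number"}}},"twist":{"type":"array","items":{"type":"array","items":{"type":"number"}}},"grip":{"type":"number"},"force":{"type":"number"}},"required":["offset","twist"]}

```bash
mkdir -p pics; ls; python3 - <<'E'
from cell import r
import cv2,numpy as np
s=r.get_state();print(s['position'],s['tcp_rot'],s['opening'],s['clock'])
for n in('scene','top'):
    cv2.imwrite(f'pics/{n}0.png',r.snapshot(n))
    c=r.camera_info(n);print(n,{k:np.round(v,3).tolist() for k,v in c.items()})
print(r.camera_info('wrist'))
E
```

```text
pics
[ 221.5146765  -689.50744944  255.13085692] [-3.13932065e+00  1.02066359e-04  3.10915274e-01] 85.35078797110222 0.0
scene {'mtx': [[530.37, 0.0, 324.735], [0.0, 530.37, 243.281], [0.0, 0.0, 1.0]], 'R': [[-0.941, 0.34, -0.013], [0.297, 0.805, -0.513], [-0.164, -0.487, -0.858]], 't': [399.262, -142.435, 1717.553]}
top {'mtx': [[515.478, 0.0, 320.716], [0.0, 515.478, 249.306], [0.0, 0.0, 1.0]], 'R': [[-0.006, -1.0, -0.026], [-0.994, 0.009, -0.11], [0.11, 0.025, -0.994]], 't': [82.236, 465.221, 1244.456]}
{'mtx': array([[370.63177212,   0.        , 316.73378319],
       [  0.        , 370.63177212, 237.45456658],
       [  0.        ,   0.        ,   1.        ]]), 'tool_from_camera': array([[ 1.39116638e-04, -9.49897576e-01, -3.12561316e-01,
         8.06665781e+01],
       [ 9.99999975e-01,  1.86346314e-04, -1.21234699e-04,
         2.40332916e-01],
       [ 1.73405196e-04, -3.12561291e-01,  9.49897578e-01,
        -1.17436976e+02],
       [ 0.00000000e+00,  0.00000000e+00,  0.00000000e+00,
         1.00000000e+00]])}
```

View pics/top0.png

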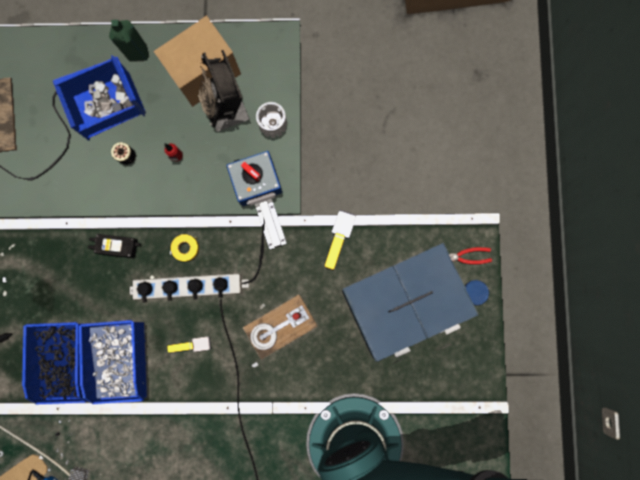

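View pics/scene0.png

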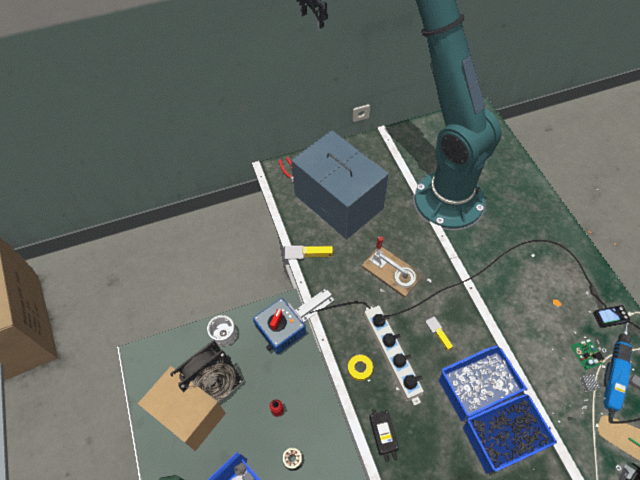

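The top view shows two candidates. The scraper at (338,240) is about 59 px, or 148 mm, long. The one at (190,346) is about 41 px, or 103 mm. The larger at (338,240) fits the description. The demagnetiser is at (253,180), with its rail running to (275,245) and its pointer/dial at (252,172). Next I'll confirm with a crop and measure.

```bash
cat > h.py <<'E'
import numpy as np,cv2
from cell import r
from scipy.spatial.transform import Rotation as Ro
def cam(n,s=None):
    c=r.camera_info(n);K=c['mtx']
    if n!='wrist': return K,c['R'],np.array(c['t'])
    T=np.eye(4);T[:3,:3]=Ro.from_euler('xyz',s['tcp_rot']).as_matrix();T[:3,3]=s['position']
    M=np.linalg.inv(T@c['tool_from_camera']);return K,M[:3,:3],M[:3,3]
def px2w(c,uv,z):
    K,R,t=c;d=R.T@np.linalg.solve(K,[uv[0],uv[1],1]);o=-R.T@t
    return o+d*(z-o[2])/d[2]
def w2px(c,X):
    K,R,t=c;p=K@(R@np.asarray(X,float)+t);return p[:2]/p[2]
E
python3 - <<'E'
from h import *
im=cv2.imread('pics/top0.png');c=cam('top')
hsv=cv2.cvtColor(im,cv2.COLOR_BGR2HSV)
m=cv2.inRange(hsv,(22,120,120),(35,255,255));n,l,st,ce=cv2.connectedComponentsWithStats(m)
for i in range(1,n):
    if st[i,4]>40:
        p=np.argwhere(l==i)[:,::-1].astype(np.float32);print(st[i],ce[i],cv2.minAreaRect(p),px2w(c,ce[i],28).round())
for nm,uv,z in[('blade tip',(346,212),14),('railend',(276,248),24),('dial',(252,172),95),('boxFL',(233,206),64),('boxFR',(281,196),64),('boxBL',(228,163),64),('boxBR',(271,152),64),('strip',(344,219),0)]:
    print(nm,px2w(c,uv,z).round())
cv2.imwrite('pics/crop.png',cv2.resize(im[140:290,210:370],None,fx=5,fy=4*1,interpolation=cv2.INTER_CUBIC) if 0 else cv2.resize(im[140:285,200:370],None,fx=4,fy=4,interpolation=cv2.INTER_CUBIC))
E
```

```text
[170 234  28  28 521] [183.74664107 247.26295585] ((183.5, 247.5), (27.0, 27.0), 90.0) [474. 419.  28.]
[324 237  20  33 361] [333.47922438 253.04432133] ((333.45001220703125, 253.1500244140625), (11.067972183227539, 31.622774124145508), 18.434947967529297) [456.  47.  28.]
[167 342  26  11 202] [179.00990099 347.02970297] ((179.4912872314453, 346.93450927734375), (8.326313972473145, 25.57367706298828), 82.40535736083984) [230. 425.  28.]
blade tip [561.  15.  14.]
railend [470. 190.  24.]
dial [645. 239.  95.]
boxFL [569. 290.  64.]
boxFR [593. 173.  64.]
boxBL [676. 304.  64.]
boxBR [703. 198.  64.]
strip [545.  20.   0.]
```

View pics/crop.png

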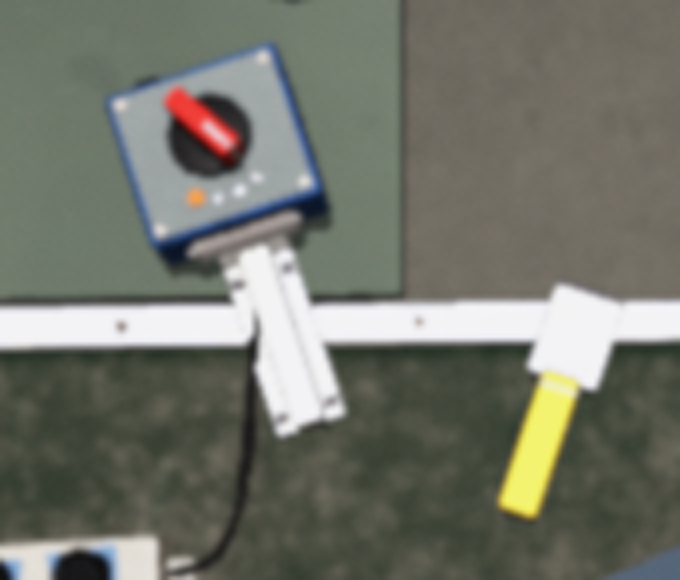

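The crop confirms the large scraper: yellow handle at crop (538,440) with a wide blade. It also shows the dial bar with its pointer, and the orange dot at crop (196,197). Next I'll work out a safe path past the toolbox to a viewing pose.

```bash
cat >> h.py <<'E'
def plan(wps,pos,yaw,step=45.):
    """waypoints (x,y,z,yaw), tool straight down: prints rounded rows"""
    off=[];tw=[];p=np.array(pos,float);
    for w in wps:
        d=np.array(w[:3])-p;dy=(w[3]-yaw+np.pi)%(2*np.pi)-np.pi
        n=max(1,int(np.ceil(max(np.linalg.norm(d)/step,abs(dy)/.14))))
        for i in range(n):
            q=np.array(w[:3])-(d*(n-1-i)/n)
            M=Ro.from_euler('xyz',[np.pi,0,yaw]).as_matrix()
            o=np.round(M.T@(q-p)/150,3);t=round(-dy/n/1.5,3)
            off.append(o.tolist());tw.append([0,0,t]);p=p+M@o*150;yaw-=t*1.5
    print(len(off),'rows, ends',p.round(1),round(yaw,3))
    for i in range(0,len(off),12):print('offset',off[i:i+12],'\n twist',tw[i:i+12])
E
python3 - <<'E'
from h import *
a,b=cam('top'),cam('scene')
P=[c[0]@np.c_[c[1],c[2]] for c in(a,b)]
for u,v in(((410,300),(340,163)),):
    X=cv2.triangulatePoints(P[0],P[1],np.array(u,float),np.array(v,float)).ravel();print(X[:3]/X[3])
s=r.get_state();plan([(320,-690,420,.311),(600,-450,420,.311),(650,-150,420,.15),(450,110,330,0)],s['position'],s['tcp_rot'][2])
E
```

```text
[ 336.33291386 -111.38574468  199.08112381]
29 rows, ends [450.  110.  329.9] -0.003
offset [[0.125, 0.041, -0.22], [0.125, 0.04, -0.219], [0.125, 0.041, -0.22], [0.124, 0.041, -0.22], [0.125, 0.04, -0.219], [0.252, -0.106, -0.0], [0.252, -0.106, -0.0], [0.252, -0.105, -0.0], [0.252, -0.106, -0.0], [0.251, -0.106, -0.0], [0.252, -0.106, -0.0], [0.252, -0.105, -0.0]] 
 twist [[0, 0, np.float64(-0.0)], [0, 0, np.float64(-0.0)], [0, 0, np.float64(-0.0)], [0, 0, np.float64(-0.0)], [0, 0, np.float64(-0.0)], [0, 0, np.float64(-0.0)], [0, 0, np.float64(-0.0)], [0, 0, np.float64(-0.0)], [0, 0, np.float64(-0.0)], [0, 0, np.float64(-0.0)], [0, 0, np.float64(-0.0)], [0, 0, np.float64(-0.0)]]
offset [[0.252, -0.106, -0.0], [0.252, -0.106, -0.0], [0.133, -0.257, -0.0], [0.127, -0.261, -0.0], [0.121, -0.263, -0.0], [0.115, -0.266, -0.0], [0.109, -0.268, -0.0], [0.103, -0.271, -0.0], [0.097, -0.273, -0.0], [-0.132, -0.24, 0.075], [-0.136, -0.236, 0.075], [-0.141, -0.235, 0.075]] 
 twist [[0, 0, np.float64(-0.0)], [0, 0, np.float64(-0.0)], [0, 0, np.float64(0.015)], [0, 0, np.float64(0.015)], [0, 0, np.float64(0.015)], [0, 0, np.float64(0.015)], [0, 0, np.float64(0.015)], [0, 0, np.float64(0.015)], [0, 0, np.float64(0.015)], [0, 0, np.float64(0.013)], [0, 0, np.float64(0.013)], [0, 0, np.float64(0.013)]]
offset [[-0.145, -0.231, 0.075], [-0.15, -0.229, 0.075], [-0.155, -0.225, 0.075], [-0.158, -0.223, 0.075], [-0.163, -0.219, 0.075]] 
 twist [[0, 0, np.float64(0.013)], [0, 0, np.float64(0.013)], [0, 0, np.float64(0.013)], [0, 0, np.float64(0.013)], [0, 0, np.float64(0.013)]]
```

Emit:
{"fn": "servo_tool", "kwargs": {
  "offset": [
    [0.125, 0.04, -0.22],
    [0.125, 0.04, -0.22],
    [0.125, 0.04, -0.22],
    [0.125, 0.04, -0.22],
    [0.125, 0.04, -0.22],
    [0.25, -0.105, 0],
    [0.25, -0.105, 0],
    [0.25, -0.105, 0],
    [0.25, -0.105, 0],
    [0.25, -0.105, 0],
    [0.25, -0.105, 0],
    [0.25, -0.105, 0]
  ],
  "twist": [
    [0, 0, 0],
    [0, 0, 0],
    [0, 0, 0],
    [0, 0, 0],
    [0, 0, 0],
    [0, 0, 0],
    [0, 0, 0],
    [0, 0, 0],
    [0, 0, 0],
    [0, 0, 0],
    [0, 0, 0],
    [0, 0, 0]
  ]
}}

```text
clock: 1.3
position: [537.2, -503.4, 420.6]
tcp_rot: [-3.141, 0.001, 0.311]
force: [0.7, -0.5, 0.8]
opening: 85.3
finger_force: 0.0
```

Emit:
{"fn": "servo_tool", "kwargs": {
  "offset": [
    [0.25, -0.105, 0],
    [0.25, -0.105, 0],
    [0.13, -0.26, 0],
    [0.125, -0.26, 0],
    [0.12, -0.265, 0],
    [0.115, -0.265, 0],
    [0.11, -0.27, 0],
    [0.105, -0.27, 0],
    [0.1, -0.27, 0],
    [-0.13, -0.24, 0.075],
    [-0.135, -0.235, 0.075],
    [-0.14, -0.235, 0.075]
  ],
  "twist": [
    [0, 0, 0],
    [0, 0, 0],
    [0, 0, 0.015],
    [0, 0, 0.015],
    [0, 0, 0.015],
    [0, 0, 0.015],
    [0, 0, 0.015],
    [0, 0, 0.015],
    [0, 0, 0.015],
    [0, 0, 0.013],
    [0, 0, 0.013],
    [0, 0, 0.013]
  ]
}}

```text
clock: 2.5
position: [572.4, -53.0, 386.6]
tcp_rot: [-3.141, 0.001, 0.094]
force: [0.7, -0.2, -0.9]
opening: 85.3
finger_force: 0.0
```

Emit:
{"fn": "servo_tool", "kwargs": {
  "offset": [
    [-0.145, -0.23, 0.075],
    [-0.15, -0.23, 0.075],
    [-0.155, -0.225, 0.075],
    [-0.16, -0.225, 0.075],
    [-0.165, -0.22, 0.075],
    [0, 0, 0],
    [0, 0, 0]
  ],
  "twist": [
    [0, 0, 0.013],
    [0, 0, 0.013],
    [0, 0, 0.013],
    [0, 0, 0.013],
    [0, 0, 0.013],
    [0, 0, 0],
    [0, 0, 0]
  ]
}}

```text
clock: 3.2
position: [447.3, 108.9, 331.0]
tcp_rot: [3.141, 0.001, 0.0]
force: [0.3, -0.3, -0.5]
opening: 85.7
finger_force: 0.0
```

```bash
python3 - <<'E'
from h import *
s=r.get_state();print(s['position'],s['tcp_rot'],s['clock'],s['force'])
im=r.snapshot('wrist');cv2.imwrite('pics/w1.png',im);np.save('w1.npy',{k:s[k] for k in('position','tcp_rot')},allow_pickle=True)
E
```

```text
[447.32571134 108.93591487 330.98578216] [3.14106792e+00 7.54024133e-04 1.57438696e-04] 3.2 [ 0.28009551 -0.30835261 -0.45031077]
```

View pics/w1.png

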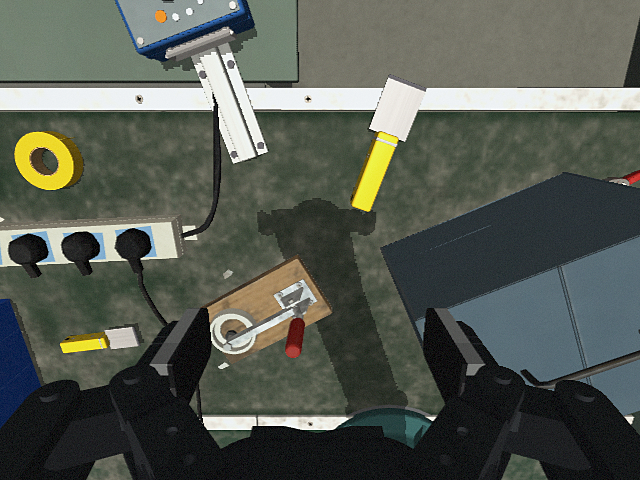

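The wrist view shows the scraper with its tip at about (408,83) and its rear end at about (361,210). The rail end is at about (252,157) and the box front at about (143,60)–(255,14). I'll enlarge it to fit the corners.

```bash
python3 - <<'E'
import cv2
im=cv2.imread('pics/w1.png')[0:220,110:430]
cv2.imwrite('pics/w1c.png',cv2.resize(im,None,fx=2.5,fy=2.5,interpolation=cv2.INTER_CUBIC))
E
```

```text
(no output)
```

View pics/w1c.png

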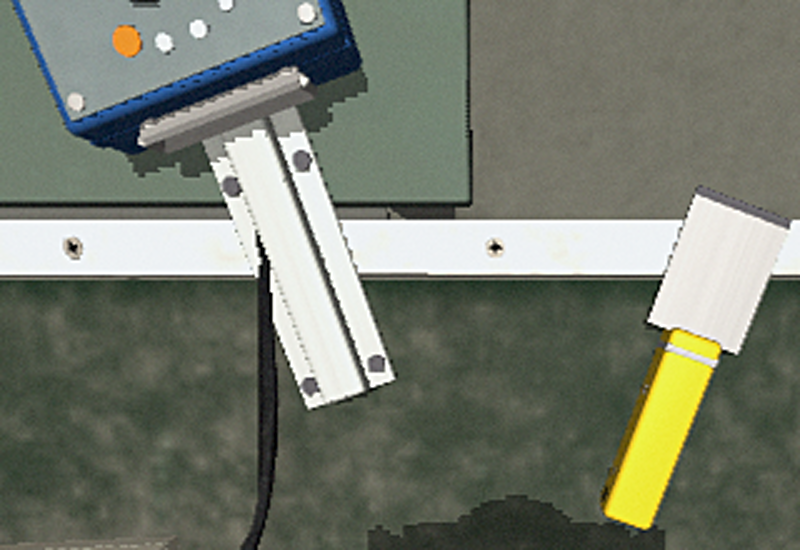

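Pixels in the enlarged crop:
- **Rail foot end:** (308,409) and (396,380).
- **Box top front:** (74,133) and (338,26).
- **Blade:** (698,187), (790,225), (648,324) and (738,354).
- **Handle rear top:** (608,515) and (652,529).

I'll fit the poses to these.

```bash
python3 - <<'E'
from h import *
from scipy.optimize import least_squares
s=np.load('w1.npy',allow_pickle=True).item();c=cam('wrist',s)
def fit(mod,px,x0):
    px=np.array(px)/2.5+[110,0];mod=np.array(mod,float)
    def f(q):
        M=Ro.from_euler('z',q[2]).as_matrix()
        return np.ravel([w2px(c,M@m+[q[0],q[1],0])-p for m,p in zip(mod,px)])
    o=least_squares(f,x0,loss='soft_l1');print(o.x.round(3),o.fun.round(1));return o.x
d=fit([[-175,22,4],[-175,-22,4],[-50,55,64],[-50,-55,64]],[(308,409),(396,380),(74,133),(338,26)],[640,240,.2])
fit([[-175,22,4],[-175,-22,4],[-65,-22,4]],[(308,409),(396,380),(300,112)],[640,240,.2])
h=fit([[103,22,15.5],[103,-22,15.5],[45,22,15.5],[45,-22,15.5],[-45,12,28],[-45,-12,28]],[(698,187),(790,225),(648,324),(738,354),(608,515),(652,529)],[456,47,-.3])
for p,z in((127,41),1),:
    print('orange dot',px2w(c,np.array((127,41))/2.5+[110,0],64))
E
```

```text
[6.47744e+02 2.40852e+02 3.17000e-01] [ 0.3 -0.8 -0.  -1.1 -2.7  0.2  0.9  1.4]
[6.46465e+02 2.44811e+02 3.38000e-01] [ 0.1 -0.4 -0.5 -1.4  0.3  7.9]
[ 4.64374e+02  4.28230e+01 -3.20000e-01] [-0.4  0.3  0.5 -1.1  0.3 -1.2  0.7 -0.4 -1.8  2.1 -0.1  2.8]
orange dot [613.66568107 251.06646771  64.        ]
```

```bash
python3 - <<'E'
from h import *
s=r.get_state();plan([(472,40.5,120,-.32),(472,40.5,60,-.32),(472,40.5,30,-.32)],s['position'],s['tcp_rot'][2])
E
```

```text
8 rows, ends [471.9  40.5  30. ] -0.32
offset [[0.032, 0.09, 0.282], [0.037, 0.088, 0.281], [0.043, 0.085, 0.282], [0.048, 0.082, 0.282], [0.053, 0.08, 0.282], [0.0, -0.0, 0.2], [0.0, -0.0, 0.2], [0.0, -0.0, 0.2]] 
 twist [[0, 0, np.float64(0.042)], [0, 0, np.float64(0.042)], [0, 0, np.float64(0.042)], [0, 0, np.float64(0.042)], [0, 0, np.float64(0.042)], [0, 0, np.float64(0.001)], [0, 0, np.float64(0.001)], [0, 0, np.float64(-0.0)]]
```

Emit:
{"fn": "servo_tool", "kwargs": {
  "offset": [
    [0.032, 0.09, 0.28],
    [0.037, 0.088, 0.28],
    [0.043, 0.085, 0.28],
    [0.048, 0.082, 0.28],
    [0.053, 0.08, 0.28],
    [0, 0, 0.2],
    [0, 0, 0.1],
    [0, 0, 0],
    [0, 0, 0]
  ],
  "twist": [
    [0, 0, 0.043],
    [0, 0, 0.043],
    [0, 0, 0.043],
    [0, 0, 0.043],
    [0, 0, 0.043],
    [0, 0, 0],
    [0, 0, 0],
    [0, 0, 0],
    [0, 0, 0]
  ]
}}

```text
clock: 4.15
position: [472.6, 39.7, 76.3]
tcp_rot: [3.141, -0.001, -0.327]
force: [-0.1, 0.8, -0.0]
opening: 85.6
finger_force: 0.0
```

```bash
python3 - <<'E'
from h import *
s=r.get_state();print(s['position'],s['tcp_rot'],s['joints'],s['force'])
im=r.snapshot('wrist');cv2.imwrite('pics/w2.png',im)
plan([(472,40.5,30,-.32)],s['position'],s['tcp_rot'][2])
E
```

```text
[472.58372764  39.68514251  76.33471822] [ 3.14120164e+00 -8.12789992e-04 -3.27007271e-01] [-0.15857807  0.60037852 -0.02838902  2.28011234  0.06497636  0.26129709
 -2.1425764 ] [-0.11831346  0.83012144 -0.02530822]
2 rows, ends [472.1  40.5  30. ] -0.321
offset [[-0.003, -0.002, 0.154], [-0.002, -0.002, 0.155]] 
 twist [[0, 0, np.float64(-0.002)], [0, 0, np.float64(-0.002)]]
```

View pics/w2.png

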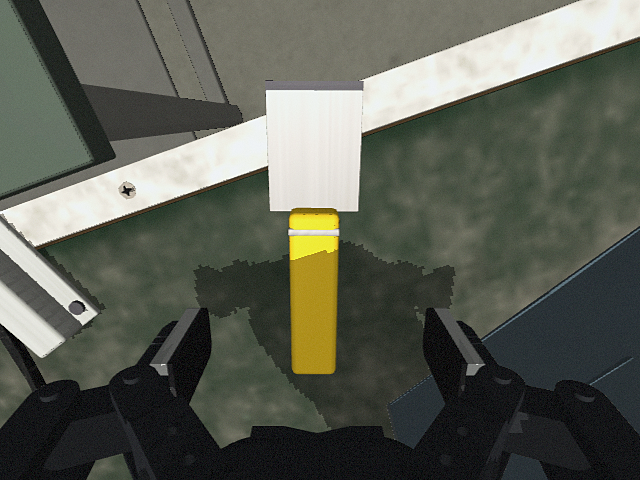

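The scraper is centred between the fingers, with its handle at column 314 and its axis vertical in the image. Descending to grip.

Emit:
{"fn": "servo_tool", "kwargs": {
  "offset": [
    [0, 0, 0.155],
    [0, 0, 0.15],
    [0, 0, 0]
  ],
  "twist": [
    [0, 0, 0],
    [0, 0, 0],
    [0, 0, 0]
  ]
}}

```text
clock: 4.5
position: [471.7, 40.6, 30.1]
tcp_rot: [3.141, 0.001, -0.325]
force: [0.0, 0.6, 0.0]
opening: 85.4
finger_force: 0.0
```

Emit:
{"fn": "servo_tool", "kwargs": {
  "offset": [
    [0, 0, 0],
    [0, 0, 0],
    [0, 0, 0],
    [0, 0, 0],
    [0, 0, 0],
    [0, 0, 0],
    [0, 0, 0],
    [0, 0, 0]
  ],
  "twist": [
    [0, 0, 0],
    [0, 0, 0],
    [0, 0, 0],
    [0, 0, 0],
    [0, 0, 0],
    [0, 0, 0],
    [0, 0, 0],
    [0, 0, 0]
  ],
  "grip": 0,
  "force": 60
}}

```text
clock: 5.3
position: [472.0, 40.8, 31.5]
tcp_rot: [-3.141, -0.001, -0.325]
force: [-0.7, 0.4, 8.5]
opening: 23.1
finger_force: 59.8
```

```bash
python3 - <<'E'
from h import *
s=r.get_state();plan([(472,40.5,100,-.325),(472,183,100,.32)],s['position'],s['tcp_rot'][2])
E
```

```text
7 rows, ends [472.  183.  100.1] 0.32
offset [[0.0, 0.001, -0.228], [0.001, 0.001, -0.229], [-0.061, -0.18, 0.0], [-0.037, -0.186, 0.0], [-0.013, -0.19, 0.0], [0.012, -0.19, 0.0], [0.036, -0.186, 0.0]] 
 twist [[0, 0, np.float64(-0.0)], [0, 0, np.float64(-0.0)], [0, 0, np.float64(-0.086)], [0, 0, np.float64(-0.086)], [0, 0, np.float64(-0.086)], [0, 0, np.float64(-0.086)], [0, 0, np.float64(-0.086)]]
```

Emit:
{"fn": "servo_tool", "kwargs": {
  "offset": [
    [0, 0, -0.15],
    [0, 0, -0.15],
    [0, 0, -0.16],
    [-0.061, -0.18, 0],
    [-0.037, -0.186, 0],
    [-0.013, -0.19, 0],
    [0.012, -0.19, 0],
    [0.036, -0.186, 0],
    [0, 0, 0],
    [0, 0, 0]
  ],
  "twist": [
    [0, 0, 0],
    [0, 0, 0],
    [0, 0, 0],
    [0, 0, -0.086],
    [0, 0, -0.086],
    [0, 0, -0.086],
    [0, 0, -0.086],
    [0, 0, -0.086],
    [0, 0, 0],
    [0, 0, 0]
  ]
}}

```text
clock: 6.3
position: [471.1, 183.6, 99.6]
tcp_rot: [-3.142, 0.0, 0.321]
force: [0.7, -1.0, -1.0]
opening: 23.0
finger_force: 59.0
```

```bash
python3 - <<'E'
from h import *
s=r.get_state();print(s['position'],s['tcp_rot'],s['opening'],s['force'])
im=r.snapshot('wrist');cv2.imwrite('pics/w3.png',im);np.save('w3.npy',{k:s[k] for k in('position','tcp_rot')},allow_pickle=True)
cv2.imwrite('pics/w3c.png',cv2.resize(im[:300,117:517],None,fx=2,fy=2,interpolation=cv2.INTER_CUBIC))
E
```

```text
[471.07841848 183.64880377  99.59978868] [-3.14157735e+00  4.94686156e-04  3.20579969e-01] 22.995353547217537 [ 0.73078832 -0.95147459 -0.96227681]
```

View pics/w3c.png

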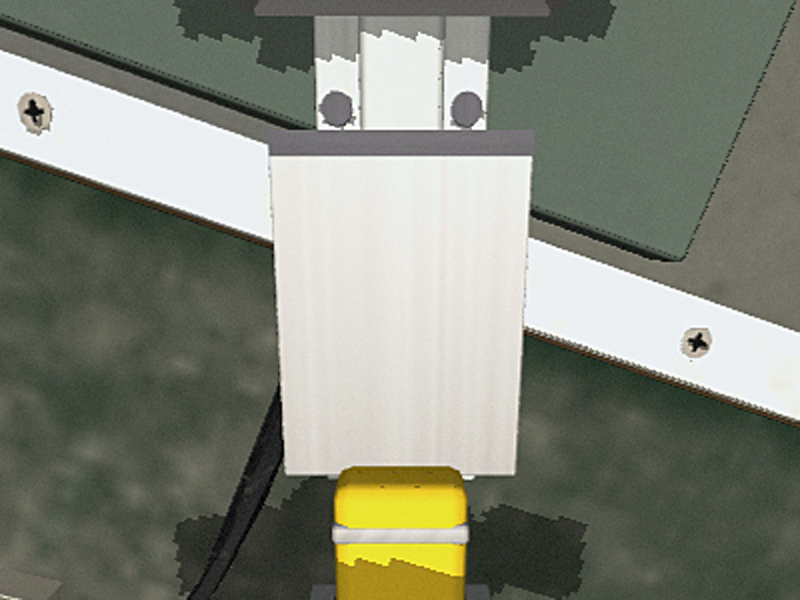

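The blade is level and lined up: blade centre at crop column 401, rail centre at 402, flare edge horizontal. Lowering, then easing in.

Emit:
{"fn": "servo_tool", "kwargs": {
  "offset": [
    [0, 0, 0.14],
    [0, 0, 0.143],
    [0.1, 0, 0],
    [0.07, 0, 0],
    [0, 0, 0]
  ],
  "twist": [
    [0, 0, 0],
    [0, 0, 0],
    [0, 0, 0],
    [0, 0, 0],
    [0, 0, 0]
  ]
}}

```text
clock: 6.85
position: [498.3, 190.9, 57.4]
tcp_rot: [3.142, -0.004, 0.317]
force: [0.4, 0.9, -0.3]
opening: 22.5
finger_force: 60.2
```

Emit:
{"fn": "servo_tool", "kwargs": {
  "offset": [
    [0, 0, 0.005],
    [0.04, 0, 0],
    [0.04, 0, 0],
    [0.04, 0, 0],
    [0, 0, 0]
  ],
  "twist": [
    [0, 0, 0],
    [0, 0, 0],
    [0, 0, 0],
    [0, 0, 0],
    [0, 0, 0]
  ]
}}

```text
clock: 7.35
position: [512.9, 196.8, 55.9]
tcp_rot: [3.141, 0.001, 0.319]
force: [-0.4, -0.5, -4.5]
opening: 22.8
finger_force: 59.8
```

Emit:
{"fn": "servo_tool", "kwargs": {
  "offset": [
    [0, 0, 0.007],
    [0.04, 0, 0],
    [0.04, 0, 0],
    [0, 0, 0]
  ],
  "twist": [
    [0, 0, 0],
    [0, 0, 0],
    [0, 0, 0],
    [0, 0, 0]
  ]
}}

```text
clock: 7.75
position: [524.9, 200.9, 55.7]
tcp_rot: [3.142, -0.001, 0.32]
force: [-1.8, -0.7, 5.3]
opening: 22.6
finger_force: 61.0
```

Emit:
{"fn": "servo_tool", "kwargs": {
  "offset": [
    [0.04, 0, 0],
    [0.04, 0, 0],
    [0.04, 0, 0],
    [0, 0, 0]
  ],
  "twist": [
    [0, 0, 0],
    [0, 0, 0],
    [0, 0, 0],
    [0, 0, 0]
  ]
}}

```text
clock: 8.15
position: [541.1, 206.2, 55.7]
tcp_rot: [3.141, 0.001, 0.32]
force: [-3.6, -1.5, 6.8]
opening: 23.0
finger_force: 61.2
```

Emit:
{"fn": "servo_tool", "kwargs": {
  "offset": [
    [0.02, 0, 0],
    [0.02, 0, 0],
    [0, 0, 0]
  ],
  "twist": [
    [0, 0, 0],
    [0, 0, 0],
    [0, 0, 0]
  ]
}}

```text
clock: 8.45
position: [545.9, 207.8, 55.6]
tcp_rot: [3.141, 0.003, 0.32]
force: [-3.6, -1.1, 6.3]
opening: 23.2
finger_force: 61.2
```

Emit:
{"fn": "servo_tool", "kwargs": {
  "offset": [
    [0.013, 0, 0],
    [0.013, 0, 0],
    [0, 0, 0]
  ],
  "twist": [
    [0, 0, 0],
    [0, 0, 0],
    [0, 0, 0]
  ]
}}

```text
clock: 8.75
position: [549.4, 208.9, 55.6]
tcp_rot: [3.141, 0.003, 0.32]
force: [-4.5, -1.2, 6.6]
opening: 23.1
finger_force: 61.2
```

Emit:
{"fn": "servo_tool", "kwargs": {
  "offset": [
    [0.013, 0, 0],
    [0.013, 0, 0],
    [0, 0, 0]
  ],
  "twist": [
    [0, 0, 0],
    [0, 0, 0],
    [0, 0, 0]
  ]
}}

```text
clock: 9.05
position: [550.7, 209.4, 55.5]
tcp_rot: [3.14, 0.008, 0.32]
force: [-8.3, -2.1, 11.0]
opening: 22.8
finger_force: 62.0
```

Emit:
{"fn": "servo_tool", "kwargs": {
  "offset": [
    [0.013, 0, 0],
    [0.013, 0, 0],
    [0, 0, 0]
  ],
  "twist": [
    [0, 0, 0],
    [0, 0, 0],
    [0, 0, 0]
  ]
}}

```text
clock: 9.35
position: [550.9, 209.4, 55.3]
tcp_rot: [3.139, 0.015, 0.32]
force: [-13.5, -3.4, 17.5]
opening: 22.5
finger_force: 62.7
```

Emit:
{"fn": "servo_tool", "kwargs": {
  "offset": [
    [-0.02, 0, 0],
    [0, 0, 0],
    [0, 0, 0],
    [0, 0, 0],
    [0, 0, 0],
    [0, 0, 0]
  ],
  "twist": [
    [0, 0, 0],
    [0, 0, 0],
    [0, 0, 0],
    [0, 0, 0],
    [0, 0, 0],
    [0, 0, 0]
  ],
  "grip": 1
}}

```text
clock: 9.95
position: [555.6, 211.1, 55.2]
tcp_rot: [-3.141, -0.001, 0.32]
force: [-0.3, 0.5, -0.2]
opening: 85.4
finger_force: 0.0
```

Emit:
{"fn": "servo_tool", "kwargs": {
  "offset": [
    [0, 0, -0.1],
    [0, 0, -0.2],
    [0, 0, -0.3],
    [0, 0, -0.33],
    [0, 0, -0.1],
    [0, 0, 0],
    [0, 0, 0]
  ],
  "twist": [
    [0, 0, 0],
    [0, 0, 0],
    [0, 0, 0],
    [0, 0, 0],
    [0, 0, 0],
    [0, 0, 0],
    [0, 0, 0]
  ]
}}

```text
clock: 10.65
position: [554.9, 210.6, 210.2]
tcp_rot: [3.141, -0.0, 0.32]
force: [-0.1, 0.2, -0.1]
opening: 85.2
finger_force: 0.0
```

```bash
python3 - <<'E'
from h import *
s=r.get_state();print(s['position'],s['tcp_rot'],s['opening'],s['joints'])
im=r.snapshot('wrist');cv2.imwrite('pics/w4.png',im);np.save('w4.npy',{k:s[k] for k in('position','tcp_rot')},allow_pickle=True)
cv2.imwrite('pics/w4c.png',cv2.resize(im[:300,117:517],None,fx=2,fy=2,interpolation=cv2.INTER_CUBIC))
E
```

```text
[554.89556526 210.61614076 210.2327092 ] [ 3.14137444e+00 -3.35959709e-04  3.19676627e-01] 85.21261845837016 [-0.25923879  0.49293932 -0.24720163  1.94255051  0.17566999  0.7262558
 -1.8610238 ]
```

View pics/w4c.png

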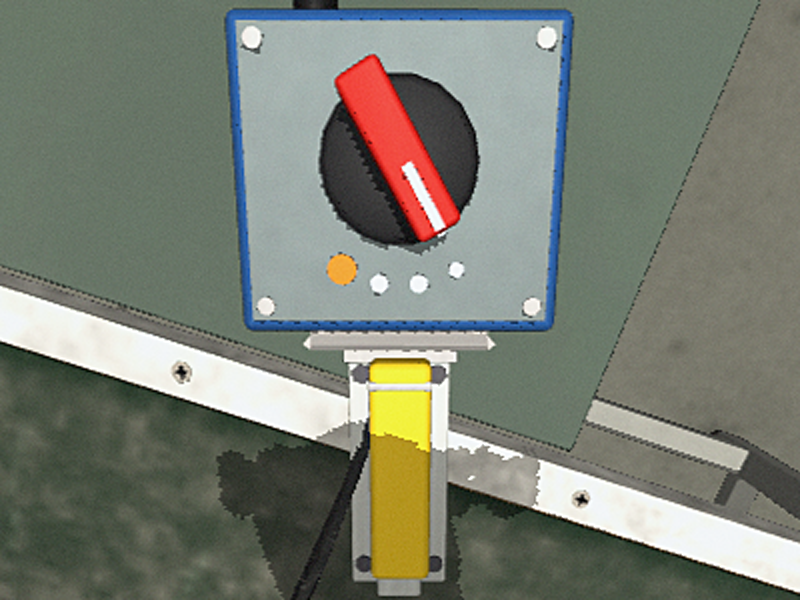

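The scraper lies straight on the rail at columns 370–432, with its front against the flared mouth. The dial is at rest, bar centre at about (398,148), skirt centre at (399,158), orange dot at (341,269). Numerical check:

```bash
python3 - <<'E'
from h import *
s=np.load('w4.npy',allow_pickle=True).item();c=cam('wrist',s)
W=lambda u,v,z:px2w(c,(u/2+117,v/2),z)
a=s['tcp_rot'][2];ex=np.array([np.cos(a),np.sin(a),0]);ey=np.array([-ex[1],ex[0],0])
box=[W(228,10,64),W(574,10,64),W(246,329,64),W(554,329,64)];o=np.mean(box,0);o[2]=0
print('origin',o,'lens',[np.linalg.norm(box[i]-box[j]).round(1) for i,j in((0,1),(2,3),(0,2),(1,3))])
L=lambda p:(np.dot(p-o,ex).round(1),np.dot(p-o,ey).round(1))
for n,p in(('handle rear',W(400,577,50)),('handle front',W(400,362,50)),('skirt',W(399,158,71)),('bar',W(398,148,103)),('barA',W(357,70,103)),('barB',W(438,228,103))):print(n,p.round(1),L(p))
d=W(357,70,103)-W(438,228,103);print('bar yaw',np.arctan2(d[1],d[0]),np.linalg.norm(d[:2]))
e=box[0]-box[1];print(np.arctan2(e[1],e[0])-np.pi/2)
E
```

```text
origin [647.09180425 240.54690694   0.        ] lens [np.float64(107.4), np.float64(108.3), np.float64(97.9), np.float64(97.9)]
handle rear [502.8 192.9  50. ] (np.float64(-152.0), np.float64(0.1))
handle front [587.3 220.9  50. ] (np.float64(-62.9), np.float64(0.1))
skirt [652.6 242.9  71. ] (np.float64(5.9), np.float64(0.5))
bar [652.3 243.1 103. ] (np.float64(5.7), np.float64(0.7))
barA [667.2 259.7 103. ] (np.float64(25.1), np.float64(11.8))
barB [635.8 225.5 103. ] (np.float64(-15.4), np.float64(-10.8))
bar yaw 0.8276953695233547 46.40875083659304
0.3198271603355005
```

The handle spans −152 to −63 mm in the demagnetiser frame against a nominal −153 to −63, so the blade is home. Dial axis is at (652.5, 243) and the bar yaw is about 0.84. Moving over the dial.

```bash
python3 - <<'E'
from h import *
s=r.get_state();plan([(652.5,243,165,.845),(652.5,243,101,.845)],s['position'],s['tcp_rot'][2])
E
```

```text
6 rows, ends [652.6 243.  101. ] 0.845
offset [[0.172, -0.0, 0.074], [0.171, 0.022, 0.073], [0.167, 0.045, 0.074], [0.159, 0.067, 0.073], [-0.0, -0.0, 0.214], [-0.0, -0.0, 0.213]] 
 twist [[0, 0, np.float64(-0.088)], [0, 0, np.float64(-0.088)], [0, 0, np.float64(-0.088)], [0, 0, np.float64(-0.088)], [0, 0, np.float64(0.001)], [0, 0, np.float64(0.001)]]
```

Emit:
{"fn": "servo_tool", "kwargs": {
  "offset": [
    [0.172, 0, 0.074],
    [0.171, 0.022, 0.073],
    [0.167, 0.045, 0.074],
    [0.159, 0.067, 0.073],
    [0, 0, 0],
    [0, 0, 0]
  ],
  "twist": [
    [0, 0, -0.088],
    [0, 0, -0.088],
    [0, 0, -0.088],
    [0, 0, -0.088],
    [0, 0, 0],
    [0, 0, 0]
  ],
  "grip": 0.6
}}

```text
clock: 11.3
position: [652.1, 242.9, 163.0]
tcp_rot: [-3.139, 0.004, 0.846]
force: [-0.7, 0.0, 0.2]
opening: 51.2
finger_force: 0.0
```

Emit:
{"fn": "servo_tool", "kwargs": {
  "offset": [
    [0, 0, 0.15],
    [0, 0, 0.15],
    [0, 0, 0.127],
    [0, 0, 0],
    [0, 0, 0]
  ],
  "twist": [
    [0, 0, 0],
    [0, 0, 0],
    [0, 0, 0],
    [0, 0, 0],
    [0, 0, 0]
  ]
}}

```text
clock: 11.8
position: [652.3, 243.4, 101.6]
tcp_rot: [-3.141, 0.002, 0.848]
force: [-0.4, 0.4, -0.0]
opening: 51.3
finger_force: 0.0
```

Emit:
{"fn": "servo_tool", "kwargs": {
  "offset": [
    [0, 0, 0],
    [0, 0, 0],
    [0, 0, 0],
    [0, 0, 0],
    [0, 0, 0],
    [0, 0, 0],
    [0, 0, 0]
  ],
  "twist": [
    [0, 0, 0],
    [0, 0, 0],
    [0, 0, 0],
    [0, 0, 0],
    [0, 0, 0],
    [0, 0, 0],
    [0, 0, 0]
  ],
  "grip": 0,
  "force": 80
}}

```text
clock: 12.5
position: [653.2, 244.7, 103.3]
tcp_rot: [-3.141, -0.001, 0.848]
force: [-3.4, 0.7, 6.1]
opening: 12.6
finger_force: 79.6
```

Emit:
{"fn": "servo_tool", "kwargs": {
  "offset": [
    [0, 0, 0],
    [0, 0, 0],
    [0, 0, 0],
    [0, 0, 0],
    [0, 0, 0],
    [0, 0, 0]
  ],
  "twist": [
    [0, 0, 0.07],
    [0, 0, 0.07],
    [0, 0, 0.07],
    [0, 0, 0.07],
    [0, 0, 0.07],
    [0, 0, 0]
  ]
}}

```text
clock: 13.1
position: [653.8, 243.7, 103.2]
tcp_rot: [3.141, -0.001, 0.322]
force: [-2.6, -0.5, 5.9]
opening: 12.4
finger_force: 79.6
```

Emit:
{"fn": "servo_tool", "kwargs": {
  "offset": [
    [0, 0, 0],
    [0, 0, 0],
    [0, 0, 0],
    [0, 0, 0],
    [0, 0, 0],
    [0, 0, 0],
    [0, 0, 0],
    [0, 0, 0]
  ],
  "twist": [
    [0, 0, 0.07],
    [0, 0, 0.07],
    [0, 0, 0.07],
    [0, 0, 0.07],
    [0, 0, 0.07],
    [0, 0, 0.012],
    [0, 0, 0],
    [0, 0, 0]
  ]
}}

```text
clock: 13.9
position: [653.8, 242.5, 103.2]
tcp_rot: [3.14, -0.001, -0.219]
force: [-1.8, -1.7, 6.4]
opening: 12.3
finger_force: 79.7
```

```bash
python3 - <<'E'
from h import *
s=r.get_state();print(s['position'],s['tcp_rot'],s['opening'],s['force'],s['moment'],s['joints'])
im=r.snapshot('wrist');cv2.imwrite('pics/w5.png',im);t=r.snapshot('top');cv2.imwrite('pics/t5.png',t)
a=cv2.resize(im[:300,150:490],None,fx=1.4,fy=1.4);b=cv2.resize(r.snapshot('scene')[270:370,230:340],(320,420),interpolation=cv2.INTER_CUBIC)
cv2.imwrite('pics/f5.png',np.hstack([a[:420],b])[:, :800])
E
```

```text
[653.79410708 242.51693731 103.23777915] [ 3.14029287e+00 -8.99144461e-04 -2.19439106e-01] 12.32107367112616 [-1.7911001  -1.71925234  6.41580635] [-0.51415768  0.4414765   0.13707953] [-0.39179469  0.73206053 -0.04425047  1.76395526  0.05170827  0.64676844
 -2.25623399]
```

View pics/f5.png

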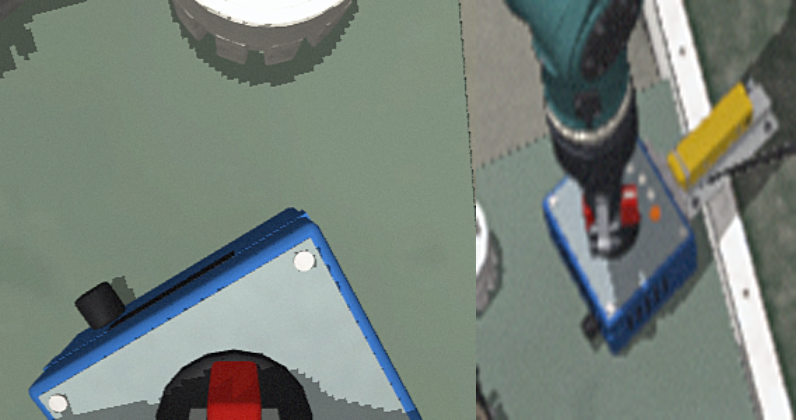

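The tool has turned the dial 1.067 rad. The bar is square in the jaws, and the moment of 0.137 N m matches the spring at the third click. The scene view shows the scraper still seated on its rail. Handing in while holding.

```bash
python3 -c "
from cell import r
print(r.hand_in())"
```

```text
the job is handed in; nothing more can be done
None
```

The scraper's blade is fully home in the demagnetiser with its handle on the rail and let go, and the job was handed in with the arm still holding the dial at the third click (about 1.07 rad, 13.9 s used).

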